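# Stand the fallen glue bottle up in its lane

### The job

On the wreath maker's bench the red-capped glue bottle has tipped over in its lane. Stand it upright, base down, on the empty round mark it fell across, setting it down rather than dropping it, and let go. Leave its blue- and yellow-capped neighbours standing in their places, and leave the empty black-capped bottle lying where it is.

Things in the scene. Friction and masses are not known exactly. Their poses are not given: they have to be found in the camera images.
- red_center (a point): The bottle to stand up, about 0.2 kg: white square glue bottle, 46 x 46 mm, 100 mm tall (flat-sided body 72 mm, shoulder, round cap 26 mm wide), red cap and label band. Point: its centre, 50 mm from base and cap top; z axis from base to cap, x and y square to the sides. It starts lying on a side across the lane, cap away from the robot, centre 31 mm above the table (58 mm when standing).
- blue_center (a point): Neighbour standing in the lane, leave alone: white square glue bottle, 46 x 46 mm, 100 mm tall (flat-sided body 72 mm, shoulder, round cap 26 mm wide), blue cap and label band. Point: its centre, 50 mm from base and cap top; z axis from base to cap, x and y square to the sides. 
- yellow_center (a point): Neighbour standing in the lane, leave alone: white square glue bottle, 46 x 46 mm, 100 mm tall (flat-sided body 72 mm, shoulder, round cap 26 mm wide), yellow cap and label band. Point: its centre, 50 mm from base and cap top; z axis from base to cap, x and y square to the sides. 
- black_center (a point): Empty bottle lying on the table outside the lane, to the robot's right, leave it: white square glue bottle, 46 x 46 mm, 100 mm tall (flat-sided body 72 mm, shoulder, round cap 26 mm wide), black cap and label band. Point: its centre, 50 mm from base and cap top; z axis from base to cap, x and y square to the sides. 
- place0 (a point): Lane place on the right, seen from the robot: centre of its pale round mark, 82 mm across with a green rim, on the lane's floor 8 mm above the table. The fixed lane is a brown board 350 mm long (y axis, from right to left), 156 wide, with edge strips 6 mm above its floor. Three places 120 mm apart along its middle: neighbours stand on two, the red-capped bottle lies over the third.
- place1 (a point): Middle place of the lane: centre of its pale round mark, 82 mm across with a green rim, on the lane's floor 8 mm above the table. 
- place2 (a point): Lane place on the left: centre of its pale round mark, 82 mm across with a green rim, on the lane's floor 8 mm above the table. 
There are look-alikes about, which are no part of the job. What is shaped like the part that bears red_center but orange or pink is not meant.

How it is judged:
By the outcome, as a careful person would: the job done as asked, in the order asked, and still so for the second after the job is handed in, with the robot touching nothing.
It also fails if it takes over 37 s, if anything falls off the work surface, if the arm or the gripper's body presses on something with over 40 N, if the wrist force passes 120 N, or if a joint passes its speed limit or range.

### The arm

A 6-joint arm with a two-finger parallel gripper is mounted at the origin on the work surface. World frame = base frame: x ahead of the robot, y to its left, z up, the work surface at z = 0. Lengths are in mm, angles in rad, forces in N, time in s.
With the tool pointing down it reaches from about 425 to 925 mm from the base axis. Payload 12.5 kg.
Tool frame: the origin (TCP) lies on the front face of the gripper's body, between the roots of the fingers; the fingertips stand 73 mm ahead of it and the grasp point (between the pads) lies 54 mm ahead of it; z points along the fingers, y is the line along which they close (so a half turn about z gives the same grasp; the last joint's range is limited). The gripper opens to 85 mm and grips with 20 to 120 N. Pads are 22 mm wide; open, the fingers measure 114 mm over their backs; the gripper's body (76 mm by 85 mm) begins 54 mm behind the grasp point. The pads swing forward as they close: fully open they stand 13 mm farther back than shut.
Start: joints at [-1.306, 0.491, 1.559, -0, 1.092, -0.106], TCP at [226.497, -582.525, 303.927] pointing down, gripper open.
Joint ranges: [-3.1, 3.1], [-0.84, 2.19], [0.05, 2.79], [-1.13, 4.28], [0.06, 2.93], [-2.69, 2.69]. Speed limits (rad/s): [2.22, 2.22, 2.79, 3.14, 3.14, 3.14].

### API

Orientations are given as a rotation vector (axis times angle).
In Python, from workcell import env gives the robot as it stands.
- The arm moves only by the tool apply_moves, never from a script. Its argument "series" is a list of rows, each an object of numbers: "fingers": the closure, from -1 (fully open) to 1 (shut); "dx", "dy", "dz": the shift along the tool's x, y, z in mm; "rx", "ry", "rz": the turn, a rotation vector about the tool's x, y, z in rad. In form: [{"fingers": .., "dx": .., "dy": .., "dz": .., "rx": .., "ry": .., "rz": ..}, ...]. A call has 1 to 12 rows; each row shifts and turns the commanded pose from where the row before left it, along the tool's axes as they then stand; what a row does not reach is not made up. A row lasts 1/8 s, in which the tool goes at most 62.5 mm and 10.7 degrees, less where a joint would pass 70% of its speed; a pose out of reach is approached as far as the arm can. A call with a gripper value outside its range is refused whole. The fingers move at their own pace and stop on an object; the grip force is fixed at half the most. Time passes only in rows, so rows that do not move let the fingers close. It gives the time, the measured TCP pose, the force, the opening and the grip force at its end, in the units of the state.
- env.sense(): the state, without advancing time (a new reading comes with each control period).
- env.get_image(name): name is "scene" or "top"; returns a dict with "pixels" (384x512x3 uint8, blue, green, red), "fx", "fy", "cx", "cy" (pixels), "dist" ([k1, k2, p1, p2, k3] as OpenCV has them; the pictures are not rectified), "world_to_cam" (4x4, takes a point from world to camera coordinates). Camera axes: x right, y down, z forward; pixel columns grow to the right and rows downward; lengths in mm; the calibration is good to about 2 mm. A picture is of the moment at which its call begins. There is no depth.
- env.finish_job(): hands the job in; it is judged then, once.
The state is a dict: "clock": time; "joint_pos": joint angles; "dq": joint speeds; "joint_efforts": joint torques, N m; "position": TCP position; "ee_rot": TCP orientation; "contact_force": force on the tool from outside, world axes, zero at the start; "ft_torque": the same for the moment, N m; "finger_gap": opening from 0.0 (shut) to 1.0 (fully open); "grasp_force": force on a finger pad.
Only numpy, scipy, OpenCV 4.12 (cv2) and the standard library are available. Lean on these libraries where they do the work, as an engineer would, in place of code of your own. Each camera call takes 0.05 s, during which the arm holds its last target. There are 200 camera calls.

## Working session

There is one attempt and no reset: what is moved stays moved. The work goes in short steps, Python scripts to look and compute and a tool call to move; the robot and the scene stay as the last step left them, time stands still between calls to the robot, and variables do not carry over. Pictures are saved under pics/ and viewed, at most 10 in all, crops included, and the job is handed in when it is done.

Besides the shell and the picture viewer there is one more tool, called after "Emit:" in YAML: its name, and indented under it one key for each argument. apply_moves: Moves the arm, as the interface text tells. Its arguments: {"type":"object","properties":{"series":{"type":"array"}},"required":["series"]}

```bash
mkdir -p pics; cat > h.py <<'E'
import numpy as np, cv2
from workcell import env
def ray(im,u,v):
    K=np.array([[im['fx'],0,im['cx']],[0,im['fy'],im['cy']],[0,0,1.]])
    p=cv2.undistortPoints(np.array([[[u,v]]],float),K,np.array(im['dist'],float))[0,0]
    T=np.array(im['world_to_cam']);R=T[:3,:3];t=T[:3,3]
    return -R.T@t, R.T@np.array([p[0],p[1],1])
def at(im,u,v,z):
    c,d=ray(im,u,v); return c+d*(z-c[2])/d[2]
def proj(im,P):
    K=np.array([[im['fx'],0,im['cx']],[0,im['fy'],im['cy']],[0,0,1.]])
    T=np.array(im['world_to_cam'])
    return cv2.projectPoints(np.array(P,float).reshape(-1,1,3),cv2.Rodrigues(T[:3,:3])[0],T[:3,3],K,np.array(im['dist'],float))[0][:,0]
E
python3 - <<'E'
from h import *
s=env.sense();print(s)
for n in('scene','top'):
    im=env.get_image(n);cv2.imwrite(f'pics/{n}0.png',im['pixels']);print(n,-np.array(im['world_to_cam'])[:3,:3].T@np.array(im['world_to_cam'])[:3,3])
    np.save(f'{n}0.npy',im,allow_pickle=True)
E
```

```text
{'clock': 0.0, 'joint_pos': array([-1.30559683e+00,  4.91580845e-01,  1.55944958e+00, -1.97261717e-05,
        1.09169753e+00, -1.05621696e-01]), 'dq': array([-1.15981676e-03,  9.79656079e-04, -8.62796466e-04,  2.33304741e-04,
       -6.13123885e-04, -4.41757602e-05]), 'joint_efforts': array([-1.18697440e-03, -6.18455601e+01, -2.61595148e+01, -1.34810730e-04,
        3.96816846e-03, -2.34505501e-05]), 'position': array([ 226.45603216, -582.37822182,  303.31442127]), 'ee_rot': array([-3.08663420e+00, -5.78958624e-01,  1.69480235e-04]), 'contact_force': array([ 0.06428302,  0.40396742, -0.56293923]), 'ft_torque': array([-0.0304875 , -0.07475257, -0.04412419]), 'grasp_force': 0.0, 'finger_gap': 0.9961423579451885}
scene [1093.92854238  391.56387861 1002.1272681 ]
top [ 312.96346878  -62.92603973 1485.18071906]
```

View pics/scene0.png

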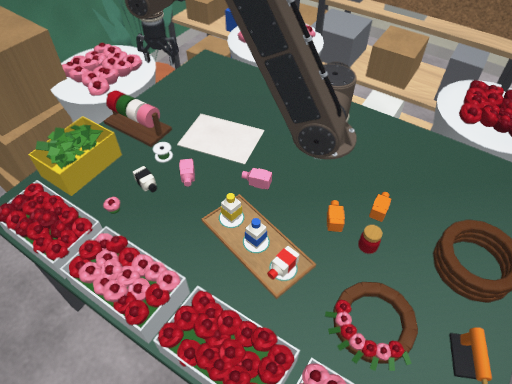

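View pics/top0.png

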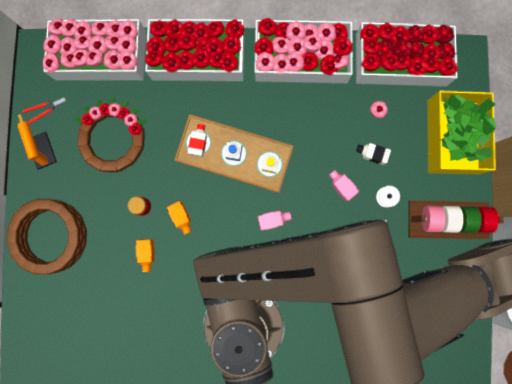

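Top view: the red-capped white bottle lies at (198,140), on the lane's left place; blue stands at (233,152), yellow at (269,163), and black lies at (375,153). 
Possible mix-ups: pink (345,185) and (273,220), orange (179,217) and (145,254), and the red jar (138,205). By the description, the one at (198,140) is the target. I'll check it in a close crop.

```bash
python3 - <<'E'
from h import *
a=np.load('top0.npy',allow_pickle=True).item()['pixels'][105:200,165:305]
b=np.load('scene0.npy',allow_pickle=True).item()['pixels'][185:300,195:325]
a=cv2.resize(a,(700,475)[:2],interpolation=2);cv2.imwrite('pics/topc.png',a)
b=cv2.resize(b,(650,575),interpolation=2);cv2.imwrite('pics/scc.png',b)
E
```

```text
(no output)
```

View pics/topc.png

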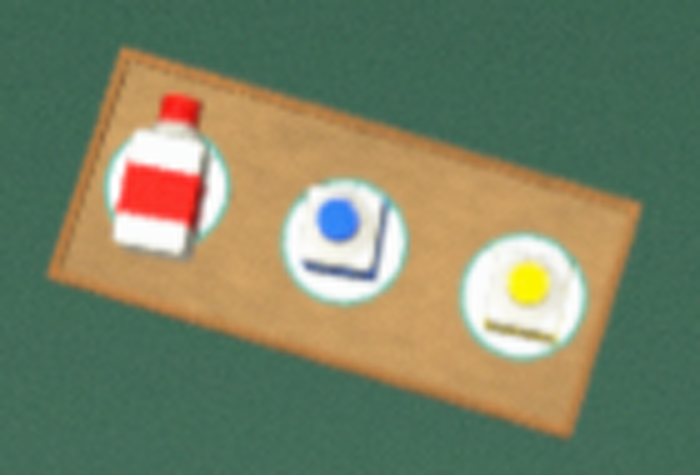

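View pics/scc.png

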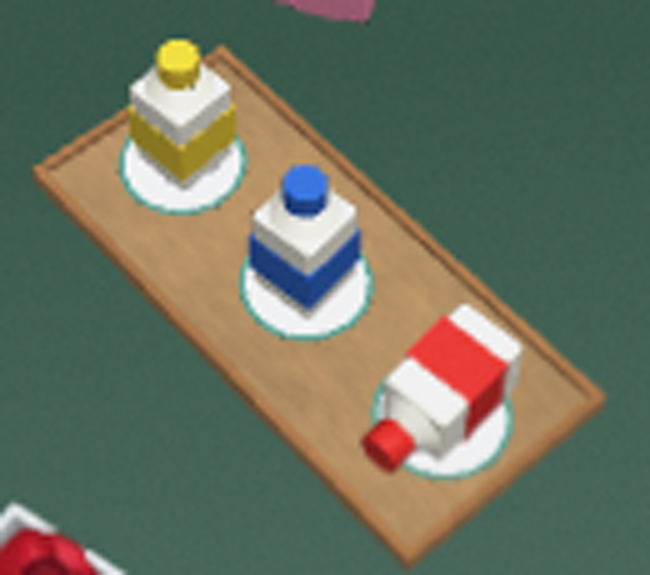

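The crop confirms it: white body, red cap and band, lying with the cap away from the robot. Corners of its upper face in the crop are (114,246), (188,256), (208,140) and (134,130); the mark centres are about (343,241) and (523,296).

```bash
python3 - <<'E'
from h import *
np.set_printoptions(precision=1,suppress=True)
t=np.load('top0.npy',allow_pickle=True).item();s=np.load('scene0.npy',allow_pickle=True).item()
f=lambda x,y,z:at(t,165+(x+.5)/5-.5,105+(y+.5)/5-.5,z)
g=lambda x,y,z:at(s,195+(x+.5)/5-.5,185+(y+.5)/5-.5,z)
print('face',[f(*p,54) for p in((114,246),(188,256),(208,140),(134,130))])
print('captop',f(183,96,35),'cap scene',g(377,452,31))
print('faceS',[g(*p,54) for p in((466,305),(520,347),(460,410))])
L=[f(*p,14) for p in((125,47),(641,204),(572,436),(48,276))];c=sum(L)/4
u=(L[0]+L[3]-L[1]-L[2]);u/=np.linalg.norm(u)
LS=[g(*p,14) for p in((220,47),(605,398),(410,565),(36,170))];print('lane',c,u,'S',sum(LS)/4)
print('marks',f(343,241,8),f(523,296,8),f(167,187,8),'S',g(306,282,8),g(182,163,8),g(442,418,8))
print('place2',c+120*u)
R=cv2.Rodrigues(np.array([-3.0866,-.57896,0]))[0];print(R)
E
```

```text
face [array([537.3, 184.6,  54. ]), array([531.8, 138.1,  54. ]), array([605.1, 128. ,  54. ]), array([610.7, 174.6,  54. ])]
captop [637.  147.3  35. ] cap scene [635.5 145.4  31. ]
faceS [array([538.5, 144.7,  54. ]), array([546. , 184.3,  54. ]), array([599.4, 176.1,  54. ])]
lane [550.4  43.6  14. ] [0.3 1.  0. ] S [552.3  44.9  14. ]
marks [550.4  45.3   8. ] [517.2 -70.7   8. ] [583.4 159.6   8. ] S [550.4  43.1   8. ] [518.5 -71.8   8. ] [585.6 159.5   8. ]
place2 [583.4 158.9  14. ]
[[ 0.9  0.4 -0. ]
 [ 0.4 -0.9  0. ]
 [ 0.  -0.  -1. ]]
```

Emit:
apply_moves:
  series:
    - {"fingers": -1, "dx": 30, "dy": -26}
    - {"fingers": -1, "dx": 35, "dy": -30}
    - {"fingers": -1, "dx": 35, "dy": -30}
    - {"fingers": -1, "dx": 35, "dy": -30}
    - {"fingers": -1, "dx": 35, "dy": -30}
    - {"fingers": -1, "dx": 35, "dy": -30}
    - {"fingers": -1, "dx": 35, "dy": -30}
    - {"fingers": -1, "dx": 35, "dy": -30}
    - {"fingers": -1, "dx": 35, "dy": -30}
    - {"fingers": -1, "dx": 35, "dy": -30}
    - {"fingers": -1, "dx": 35, "dy": -30}
    - {"fingers": -1, "dx": 35, "dy": -30}

```text
validation failed for argument at $.se...
```

```bash
cat > st.py <<'E'
from h import *
import json
np.set_printoptions(precision=4,suppress=True)
s=env.sense()
open('log.jsonl','a').write(json.dumps([list(map(float,s['joint_pos'])),list(map(float,s['position'])),list(map(float,s['ee_rot']))])+'\n')
print(s['clock'],s['joint_pos'],s['position'],s['ee_rot'],s['finger_gap'],s['grasp_force'],s['contact_force'])
print(cv2.Rodrigues(s['ee_rot'])[0])
E
python3 st.py
```

```text
0.1 [-1.3056  0.4915  1.5594 -0.      1.0917 -0.1056] [ 226.4786 -582.3816  303.3825] [-3.0868 -0.579   0.0002] 1.0023177432066877 0.0 [ 0.5454 -0.0946  0.8798]
[[ 0.932   0.3624 -0.0003]
 [ 0.3624 -0.932   0.001 ]
 [ 0.0001 -0.001  -1.    ]]
```

Emit:
apply_moves:
  series:
    - {"fingers": -1, "dx": 30, "dy": -26, "dz": 0, "rx": 0, "ry": 0, "rz": 0}
    - {"fingers": -1, "dx": 35, "dy": -30, "dz": 0, "rx": 0, "ry": 0, "rz": 0}
    - {"fingers": -1, "dx": 35, "dy": -30, "dz": 0, "rx": 0, "ry": 0, "rz": 0}
    - {"fingers": -1, "dx": 35, "dy": -30, "dz": 0, "rx": 0, "ry": 0, "rz": 0}
    - {"fingers": -1, "dx": 35, "dy": -30, "dz": 0, "rx": 0, "ry": 0, "rz": 0}
    - {"fingers": -1, "dx": 35, "dy": -30, "dz": 0, "rx": 0, "ry": 0, "rz": 0}
    - {"fingers": -1, "dx": 35, "dy": -30, "dz": 0, "rx": 0, "ry": 0, "rz": 0}
    - {"fingers": -1, "dx": 35, "dy": -30, "dz": 0, "rx": 0, "ry": 0, "rz": 0}
    - {"fingers": -1, "dx": 35, "dy": -30, "dz": 0, "rx": 0, "ry": 0, "rz": 0}
    - {"fingers": -1, "dx": 35, "dy": -30, "dz": 0, "rx": 0, "ry": 0, "rz": 0}
    - {"fingers": -1, "dx": 35, "dy": -30, "dz": 0, "rx": 0, "ry": 0, "rz": 0}
    - {"fingers": -1, "dx": 35, "dy": -30, "dz": 0, "rx": 0, "ry": 0, "rz": 0}

```text
clock: 1.6
position: [484.8, -98.9, 303.8]
ee_rot: [3.088, 0.579, -0.0]
contact_force: [0.2, -1.5, 1.2]
finger_gap: 0.996
grasp_force: 0.0
```

```bash
python3 st.py
```

```text
1.6 [-0.3348  0.3069  1.8704 -0.0001  0.9644  0.8653] [484.7928 -98.8882 303.797 ] [ 3.0878  0.5791 -0.0003] 0.9956535591094203 0.0 [ 0.1649 -1.5334  1.1764]
[[ 0.932   0.3623 -0.0002]
 [ 0.3623 -0.932  -0.    ]
 [-0.0002 -0.     -1.    ]]
```

Emit:
apply_moves:
  series:
    - {"fingers": -1, "dx": 35, "dy": -30, "dz": 0, "rx": 0, "ry": 0, "rz": 0}
    - {"fingers": -1, "dx": 36, "dy": -31, "dz": 0, "rx": 0, "ry": 0, "rz": 0}
    - {"fingers": -1, "dx": 36, "dy": -31, "dz": 0, "rx": 0, "ry": 0, "rz": 0}
    - {"fingers": -1, "dx": 36, "dy": -31, "dz": 0, "rx": 0, "ry": 0, "rz": 0}
    - {"fingers": -1, "dx": 35, "dy": -31, "dz": 0, "rx": 0, "ry": 0, "rz": 0}
    - {"fingers": -1, "dx": 35, "dy": -30, "dz": 0, "rx": 0, "ry": 0, "rz": 0}
    - {"fingers": -1, "dx": 0, "dy": 0, "dz": 25, "rx": 0, "ry": 0, "rz": 0.126}
    - {"fingers": -1, "dx": 0, "dy": 0, "dz": 25, "rx": 0, "ry": 0, "rz": 0.126}
    - {"fingers": -1, "dx": 0, "dy": 0, "dz": 25, "rx": 0, "ry": 0, "rz": 0.127}
    - {"fingers": -1, "dx": 0, "dy": 0, "dz": 25, "rx": 0, "ry": 0, "rz": 0.127}
    - {"fingers": -1, "dx": 0, "dy": 0, "dz": 0, "rx": 0, "ry": -0.15, "rz": 0}
    - {"fingers": -1, "dx": 0, "dy": 0, "dz": 0, "rx": 0, "ry": -0.15, "rz": 0}

```text
clock: 3.1
position: [615.9, 148.4, 203.7]
ee_rot: [-3.078, 0.208, 0.474]
contact_force: [-0.8, -0.3, -0.2]
finger_gap: 0.996
grasp_force: 0.0
```

```bash
python3 st.py
```

```text
3.1 [0.111  0.6858 1.5022 0.0772 1.2513 1.7815] [615.9204 148.447  203.6855] [-3.0779  0.2079  0.4738] 0.9959105653335761 0.0 [-0.7503 -0.2568 -0.1679]
[[ 0.945  -0.1345 -0.298 ]
 [-0.1283 -0.9909  0.0405]
 [-0.3007 -0.     -0.9537]]
```

Emit:
apply_moves:
  series:
    - {"fingers": -1, "dx": 0, "dy": 0, "dz": 0, "rx": 0, "ry": -0.15, "rz": 0}
    - {"fingers": -1, "dx": 0, "dy": 0, "dz": 0, "rx": 0, "ry": -0.15, "rz": 0}
    - {"fingers": -1, "dx": 0, "dy": 0, "dz": 0, "rx": 0, "ry": -0.15, "rz": 0}
    - {"fingers": -1, "dx": 0, "dy": 0, "dz": 0, "rx": 0, "ry": 0, "rz": 0}

```text
clock: 3.6
position: [616.4, 148.0, 202.0]
ee_rot: [-2.871, 0.196, 1.133]
contact_force: [0.2, -0.2, 0.1]
finger_gap: 1.002
grasp_force: 0.0
```

```bash
python3 st.py
```

```text
3.6 [0.0877 0.8195 1.3328 0.1533 1.7265 1.7598] [616.4259 148.0244 202.033 ] [-2.8709  0.1955  1.1327] 1.001573188289785 0.0 [ 0.1692 -0.1529  0.1351]
[[ 0.7239 -0.1353 -0.6765]
 [-0.0993 -0.9908  0.0919]
 [-0.6828  0.0007 -0.7307]]
```

```bash
cat > kin.py <<'E'
import numpy as np, json
from scipy.optimize import least_squares
from scipy.spatial.transform import Rotation as Ro
D=[json.loads(l) for l in open('log.jsonl')]
Y=lambda a:Ro.from_euler('y',a);Z=lambda a:Ro.from_euler('z',a)
def fk(q,p,s6=1):
    h,a1,L1,e,L2,d,y1,y2=p
    R=Z(q[0]);x=np.array([0,0,h])+R.apply([a1,y1,0])
    R=R*Y(q[1]);x=x+R.apply([0,0,L1])
    R=R*Y(q[2]);x=x+R.apply([e,0,L2])
    R=R*Z(q[3])*Y(q[4]);x=x+R.apply([0,y2,d])
    return x,R*Z(q[5]+OFF)
OFF=0
OFF=np.mean([ (fk(q,np.zeros(8))[1].inv()*Ro.from_rotvec(r)).as_euler('zyx')[0] for q,_,r in D])
p0=np.array([300,0,460,0,460,220,60,0.])
def res(p): return np.concatenate([np.r_[fk(q,p)[0]-x] for q,x,r in D]+[(p-p0)*.003])
p=least_squares(res,p0).x
def solve(x,R,q0,lo=[-3.1,-.84,.05,-1.13,.06,-2.69],hi=[3.1,2.19,2.79,4.28,2.93,2.69]):
    f=lambda q:np.r_[(fk(q,p)[0]-x)/100,(fk(q,p)[1].inv()*R).as_rotvec()]
    r=least_squares(f,np.clip(q0,np.array(lo)+1e-4,np.array(hi)-1e-4),bounds=(lo,hi)); return r.x,r.cost
E
cat > plan.py <<'E'
from kin import *
np.set_printoptions(precision=2,suppress=True)
print(p.round(1),'OFF',OFF)
for q,x,r in D: print(fk(q,p)[0]-x,(fk(q,p)[1].inv()*Ro.from_rotvec(r)).as_rotvec())
def tool(yaw,t): # t tilt: -=fingers toward robot, + = away
    c=np.radians([yaw,t]);y=c[0]
    return Z(y)*Ro.from_euler('x',np.pi)*Y(c[1])   # z down then ry=+t: z->x
q=np.array(D[-1][0])
g=np.array([577,155.5,38])
for yaw in (-7.8,20,35,50,65):
    q=np.array(D[-1][0]);print('yaw',yaw)
    for t in (-60,-45,-20,0,15,30,45,60,):
        R=tool(yaw,t); G=np.array([580,158,60]) 
        x=G-54*R.as_matrix()[:,2]
        q,c=solve(x,R,q);print(t,q,'%.1e'%c)
E
python3 plan.py
```

```text
[196.8  -0.  586.7  43.2 411.1 182.6  65.9   0. ] OFF 1.5707963267948966
[ 0. -0.  0.] [0. 0. 0.]
[ 0.    0.   -0.01] [-0.  0. -0.]
[-0.01 -0.    0.  ] [ 0. -0. -0.]
[ 0. -0.  0.] [-0.  0.  0.]
yaw -7.8
-60 [0.08 1.06 1.24 0.2  1.88 1.74] 6.0e-25
-45 [0.09 0.96 1.35 0.16 1.61 1.74] 4.4e-26
-20 [0.12 0.79 1.58 0.1  1.11 1.77] 1.3e-18
0 [0.16 0.7  1.78 0.   0.67 1.86] 1.4e-30
15 [ 0.19  0.66  1.92 -0.27  0.32  2.14] 1.4e-18
30 [ 0.2   0.65  2.01 -0.83  0.12  2.69] 8.9e-03
45 [ 0.19  0.66  2.04 -0.85  0.06  2.69] 8.1e-02
60 [ 0.19  0.67  2.05 -0.87  0.06  2.69] 2.3e-01
yaw 20
-60 [ 0.21  1.07  1.2  -0.13  1.91  1.45] 1.1e-24
-45 [ 0.2   0.97  1.32 -0.11  1.63  1.46] 5.6e-26
-20 [ 0.18  0.8   1.56 -0.06  1.12  1.44] 3.6e-18
0 [ 0.16  0.7   1.78 -0.    0.67  1.38] 1.2e-30
15 [0.13 0.66 1.94 0.19 0.3  1.18] 5.2e-29
30 [ 0.11  0.66  2.08  2.33  0.16 -0.97] 9.0e-23
45 [ 0.08  0.72  2.21  2.8   0.59 -1.47] 1.5e-22
60 [ 0.06  0.84  2.31  2.85  1.05 -1.57] 2.3e-31
yaw 35
-60 [ 0.27  1.06  1.22 -0.31  1.86  1.31] 6.8e-25
-45 [ 0.25  0.96  1.34 -0.25  1.59  1.31] 2.9e-26
-20 [ 0.21  0.8   1.57 -0
[... 352 characters left out ...]
51  1.17] 1.6e-26
-20 [ 0.24  0.79  1.6  -0.24  1.05  1.08] 2.2e-19
0 [ 0.16  0.7   1.78 -0.    0.67  0.85] 1.1e-30
15 [0.08 0.67 1.91 0.46 0.42 0.37] 3.1e-29
30 [ 0.    0.68  2.02  1.36  0.4  -0.57] 5.9e-25
45 [-0.08  0.73  2.12  1.89  0.65 -1.17] 3.6e-29
60 [-0.15  0.83  2.18  2.06  0.98 -1.44] 9.0e-31
yaw 65
-60 [ 0.39  1.01  1.38 -0.63  1.64  1.09] 2.1e-25
-45 [ 0.35  0.92  1.46 -0.53  1.4   1.06] 1.4e-26
-20 [ 0.26  0.77  1.63 -0.32  0.99  0.91] 1.1e-19
0 [ 0.16  0.7   1.78 -0.    0.67  0.59] 1.1e-19
15 [0.07 0.68 1.88 0.48 0.51 0.09] 7.2e-31
30 [-0.03  0.69  1.96  1.11  0.54 -0.58] 1.5e-28
45 [-0.12  0.75  2.03  1.51  0.74 -1.04] 1.2e-28
60 [-0.19  0.84  2.07  1.68  1.01 -1.3 ] 2.7e-30
```

Emit:
apply_moves:
  series:
    - {"fingers": -1, "dx": 17, "dy": -1, "dz": 19, "rx": 0, "ry": 0, "rz": 0}
    - {"fingers": -1, "dx": 17, "dy": -1, "dz": 19, "rx": 0, "ry": 0, "rz": 0}
    - {"fingers": -1, "dx": 17, "dy": -0.5, "dz": 19, "rx": 0, "ry": 0, "rz": 0}
    - {"fingers": -1, "dx": 16, "dy": 0, "dz": 19, "rx": 0, "ry": 0, "rz": 0}
    - {"fingers": -1, "dx": 8, "dy": 0, "dz": 9, "rx": 0, "ry": 0, "rz": 0}
    - {"fingers": -1, "dx": 8, "dy": 0, "dz": 9, "rx": 0, "ry": 0, "rz": 0}
    - {"fingers": -1, "dx": 0, "dy": 0, "dz": 0, "rx": 0, "ry": 0, "rz": 0}

```text
clock: 4.47
position: [613.1, 151.2, 78.2]
ee_rot: [-2.872, 0.194, 1.13]
contact_force: [-0.2, 0.6, 0.2]
finger_gap: 0.996
grasp_force: 0.0
```

```bash
python3 st.py; python3 - <<'E'
from h import *
s=env.get_image('scene')['pixels'][170:310,180:340];t=env.get_image('top')['pixels'][95:215,165:305]
a=cv2.resize(s,(400,350),interpolation=2);b=cv2.resize(t,(400,343),interpolation=2)
cv2.imwrite('pics/a1.png',np.hstack([a[:343],b]))
E
```

```text
4.475 [0.0925 0.9656 1.3814 0.1544 1.5319 1.7328] [613.0811 151.2488  78.2461] [-2.8719  0.1945  1.1301] 0.9961117486189732 0.0 [-0.1543  0.6294  0.1575]
[[ 0.7251 -0.1347 -0.6753]
 [-0.0987 -0.9909  0.0916]
 [-0.6815  0.0002 -0.7318]]
```

View pics/a1.png

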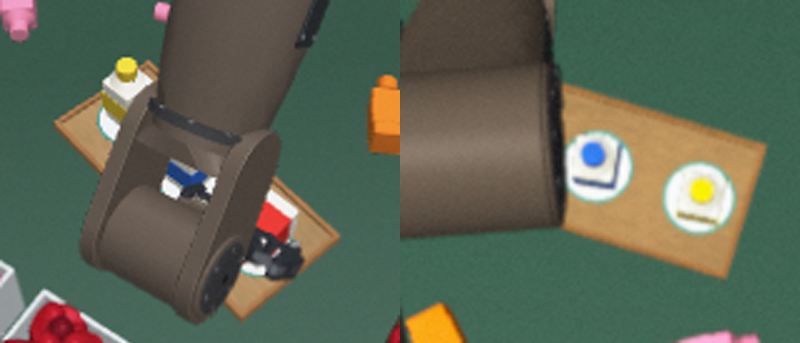

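The picture shows the gripper over the red bottle, mostly hidden by the arm (label at about (272,215) on the left), with no contact force. Blue and yellow are still standing. Closing now.

Emit:
apply_moves:
  series:
    - {"fingers": 1, "dx": 0, "dy": 0, "dz": 0, "rx": 0, "ry": 0, "rz": 0}
    - {"fingers": 1, "dx": 0, "dy": 0, "dz": 0, "rx": 0, "ry": 0, "rz": 0}
    - {"fingers": 1, "dx": 0, "dy": 0, "dz": 0, "rx": 0, "ry": 0, "rz": 0}
    - {"fingers": 1, "dx": 0, "dy": 0, "dz": 0, "rx": 0, "ry": 0, "rz": 0}
    - {"fingers": 1, "dx": 0, "dy": 0, "dz": 0, "rx": 0, "ry": 0, "rz": 0}
    - {"fingers": 1, "dx": 0, "dy": 0, "dz": 0, "rx": 0, "ry": 0, "rz": 0}

```text
clock: 5.32
position: [613.5, 151.2, 79.1]
ee_rot: [-2.872, 0.194, 1.129]
contact_force: [2.1, -0.6, 6.4]
finger_gap: 0.531
grasp_force: 61.7
```

```bash
python3 st.py
```

```text
5.325 [0.0923 0.9646 1.3804 0.1546 1.533  1.7327] [613.4931 151.2194  79.1399] [-2.8718  0.1943  1.1289] 0.5305999000889063 61.691129207611084 [ 2.1292 -0.5925  6.4171]
[[ 0.7256 -0.1349 -0.6747]
 [-0.0985 -0.9909  0.0921]
 [-0.681  -0.0004 -0.7323]]
```

Emit:
apply_moves:
  series:
    - {"fingers": 1, "dx": -7, "dy": 0, "dz": -7, "rx": 0, "ry": 0, "rz": 0}
    - {"fingers": 1, "dx": -14, "dy": 0, "dz": -15, "rx": 0, "ry": 0, "rz": 0}
    - {"fingers": 1, "dx": -27, "dy": 0, "dz": -29, "rx": 0, "ry": 0, "rz": 0}
    - {"fingers": 1, "dx": -27, "dy": 0, "dz": -29, "rx": 0, "ry": 0, "rz": 0}
    - {"fingers": 1, "dx": -27, "dy": 0, "dz": -29, "rx": 0, "ry": 0, "rz": 0}
    - {"fingers": 1, "dx": -27, "dy": 0, "dz": -29, "rx": 0, "ry": 0, "rz": 0}
    - {"fingers": 1, "dx": 0, "dy": 0, "dz": 0, "rx": 0, "ry": 0.15, "rz": 0}
    - {"fingers": 1, "dx": 0, "dy": 0, "dz": 0, "rx": 0, "ry": 0.15, "rz": 0}
    - {"fingers": 1, "dx": 0, "dy": 0, "dz": 0, "rx": 0, "ry": 0.15, "rz": 0}
    - {"fingers": 1, "dx": 0, "dy": 0, "dz": 0, "rx": 0, "ry": 0.15, "rz": 0}
    - {"fingers": 1, "dx": 0, "dy": 0, "dz": 0, "rx": 0, "ry": 0.15, "rz": 0}
    - {"fingers": 1, "dx": 0, "dy": 0, "dz": 0, "rx": 0, "ry": 0, "rz": 0}

```text
clock: 6.82
position: [611.7, 151.6, 269.1]
ee_rot: [-3.134, 0.211, 0.0]
contact_force: [-0.1, 0.4, -1.4]
finger_gap: 0.532
grasp_force: 61.3
```

```bash
python3 st.py; cat > plan2.py <<'E'
from kin import *
np.set_printoptions(precision=2,suppress=True)
q,x,r=D[-1];q=np.array(q);x=np.array(x);R=Ro.from_rotvec(r)
def row(d,w,n,tag):
    global q,x,R
    for i in range(n):
        x=x+R.apply(d);R=R*Ro.from_rotvec(w);q0=q;q,c=solve(x,R,q)
        print(tag,q,'v/lim %.2f'%np.max(np.abs(q-q0)*8/[2.22,2.22,2.79,3.14,3.14,3.14]),'%.0e'%c,x.round(0))
row([0,0,0],[0,0,-.15],6,'rz')
row([0,0,0],[0,.08,0],10,'ry')
row([0,0,0],[-.07,0,.07],7,'yaw')
E
python3 plan2.py
```

```text
6.825 [0.1381 0.5327 1.5848 0.0002 1.0241 1.8435] [611.6658 151.6028 269.1171] [-3.1343  0.2113  0.    ] 0.5319147317982705 61.32499694824219 [-0.101   0.3765 -1.3517]
[[ 0.9909 -0.1342  0.    ]
 [-0.1342 -0.9909  0.0001]
 [-0.     -0.0001 -1.    ]]
rz [0.14 0.53 1.58 0.   1.02 1.69] v/lim 0.38 4e-19 [612. 152. 269.]
rz [0.14 0.53 1.58 0.   1.02 1.54] v/lim 0.38 5e-19 [612. 152. 269.]
rz [0.14 0.53 1.58 0.   1.02 1.39] v/lim 0.38 7e-19 [612. 152. 269.]
rz [0.14 0.53 1.58 0.   1.02 1.24] v/lim 0.38 9e-19 [612. 152. 269.]
rz [0.14 0.53 1.58 0.   1.02 1.09] v/lim 0.38 1e-18 [612. 152. 269.]
rz [0.14 0.53 1.58 0.   1.02 0.94] v/lim 0.38 2e-30 [612. 152. 269.]
ry [0.12 0.52 1.62 0.06 0.94 0.9 ] v/lim 0.20 2e-31 [612. 152. 269.]
ry [0.11 0.5  1.65 0.13 0.87 0.84] v/lim 0.20 3e-30 [612. 152. 269.]
ry [0.1  0.49 1.69 0.21 0.79 0.77] v/lim 0.21 7e-30 [612. 152. 269.]
ry [0.08 0.48 1.72 0.31 0.72 0.68] v/lim 0.25 1e-29 [612. 152. 269.]
ry [0.06 0.47 1.75 0.43 0.65 0.56] v/lim 0.30 6e-29 [612. 152. 269.]
ry [0.05 0.46 1.79 0.57 0.6  0.43] v/lim 0.37 3e-28 [612. 152. 269.]
ry [0.03 0.46 1.82 0.74 0.55 0.26] v/lim 0.43 2e-28 [612. 152. 269.]
ry [0.02 0.46 1.85 0.93 0.53 0.07] v/lim 0.49 6e-28 [612. 152. 269.]
ry [ 0.    0.46  1.88  1.14  0.52 -0.13] v/lim 0.53 9e-29 [612. 152. 269.]
ry [-0.01  0.46  1.91  1.34  0.54 -0.34] v/lim 0.52 7e-29 [612. 152. 269.]
yaw [ 0.01  0.45  1.93  1.42  0.46 -0.32] v/lim 0.21 2e-25 [612. 152. 269.]
yaw [ 0.03  0.45  1.94  1.5   0.38 -0.31] v/lim 0.21 7e-23 [612. 152. 269.]
yaw [ 0.05  0.44  1.95  1.59  0.3  -0.32] v/lim 0.24 5e-20 [612. 152. 269.]
yaw [ 0.08  0.44  1.96  1.72  0.21 -0.35] v/lim 0.32 1e-29 [612. 152. 269.]
yaw [ 0.1   0.44  1.96  1.93  0.13 -0.47] v/lim 0.54 4e-21 [612. 152. 269.]
yaw [ 0.13  0.44  1.96  2.52  0.06 -0.98] v/lim 1.52 1e-30 [612. 152. 269.]
yaw [ 0.15  0.44  1.95  3.95  0.07 -2.32] v/lim 3.64 3e-19 [612. 152. 269.]
```

```bash
cat > plan3.py <<'E'
from kin import *
np.set_printoptions(precision=2,suppress=True)
def bottle():
    Rg=cvR=Ro.from_matrix([[.7256,-.1349,-.6747],[-.0985,-.9909,.0921],[-.681,-.0004,-.7323]]);xg=np.array([613.5,151.2,79.1])
    return Rg.inv().apply(np.array([535.5,161.5,31])-xg), Rg.inv().apply(np.array([.9908,-.1353,0]))
b,a=bottle();print('base in tool',b,'axis',a)
def final(yaw,t=None,place=(584.5,159.5,8)):
    t=np.arctan2(a[0],-a[2])   # up = sin t x - cos t z
    R=Z(np.radians(yaw))*Ro.from_euler('x',np.pi)*Y(t)
    return np.array(place)-R.apply(b),R,t
if __name__=='__main__':
    q,x,r=D[-1];q=np.array(q);x=np.array(x);R=Ro.from_rotvec(r)
    xf,Rf,t=final(8);print('final',xf,'tilt',np.degrees(t),'R',Rf.as_matrix())
    def go(x1,R1,n,tag):
        global q,x,R
        from scipy.spatial.transform import Slerp
        S=Slerp([0,1],Ro.concatenate([R,R1]))
        for i in range(n):
            Rn=S((i+1)/n);q0=q;q,c=solve(x+(x1-x)*(i+1)/n,Rn,q)
            print(tag,q,'v/lim %.2f'%np.max(np.abs(q-q0)*8/[2.22,2.22,2.79,3.14,3.14,3.14]),'%.0e'%c)
        x,R=x1,R1
    Rz=lambda w,tt:Z(np.radians(w))*Ro.from_euler('x',np.pi)*Y(tt)
    h=xf+[0,0,75]
    go(np.array([x[0],x[1],x[2]]),Rz(43,0),6,'rz')
    go(h+[0,0,30],Rz(43,t),11,'ry')
    go(h,Rz(8,t),8,'yaw')
    go(xf,Rf,5,'down')
E
python3 plan3.py
```

```text
base in tool [-24.86   0.33  88.8 ] axis [ 0.73  0.   -0.68]
final [536.82 153.14  86.68] tilt 47.078827630855656 R [[ 0.67  0.14  0.73]
 [ 0.09 -0.99  0.1 ]
 [ 0.73  0.   -0.68]]
rz [0.14 0.53 1.58 0.   1.02 1.7 ] v/lim 0.38 3e-19
rz [0.14 0.53 1.58 0.   1.02 1.55] v/lim 0.38 4e-19
rz [0.14 0.53 1.58 0.   1.02 1.4 ] v/lim 0.38 5e-19
rz [0.14 0.53 1.58 0.   1.02 1.25] v/lim 0.38 7e-19
rz [0.14 0.53 1.58 0.   1.02 1.11] v/lim 0.38 9e-19
rz [0.14 0.53 1.58 0.   1.02 0.96] v/lim 0.38 1e-18
ry [0.13 0.52 1.64 0.05 0.93 0.92] v/lim 0.25 2e-29
ry [0.12 0.5  1.7  0.12 0.83 0.86] v/lim 0.25 1e-28
ry [0.1  0.49 1.75 0.2  0.73 0.78] v/lim 0.24 4e-27
ry [0.09 0.48 1.8  0.31 0.64 0.68] v/lim 0.27 3e-25
ry [0.08 0.47 1.86 0.45 0.56 0.55] v/lim 0.35 1e-23
ry [0.06 0.47 1.91 0.63 0.49 0.36] v/lim 0.47 2e-22
ry [0.05 0.47 1.96 0.87 0.43 0.12] v/lim 0.62 1e-21
ry [ 0.03  0.48  2.01  1.16  0.41 -0.18] v/lim 0.75 2e-21
ry [ 0.02  0.49  2.06  1.45  0.43 -0.48] v/lim 0.78 1e-20
ry [ 0.01  0.51  2.11  1.71  0.48 -0.75] v/lim 0.68 1e-19
ry [-0.01  0.53  2.16  1.91  0.56 -0.96] v/lim 0.54 1e-20
yaw [ 0.01  0.53  2.17  2.04  0.53 -1.03] v/lim 0.36 2e-25
yaw [ 0.03  0.54  2.18  2.19  0.51 -1.1 ] v/lim 0.38 4e-25
yaw [ 0.05  0.54  2.2   2.35  0.49 -1.18] v/lim 0.40 7e-25
yaw [ 0.07  0.55  2.2   2.52  0.48 -1.26] v/lim 0.42 2e-24
yaw [ 0.09  0.56  2.21  2.69  0.47 -1.35] v/lim 0.43 3e-24
yaw [ 0.12  0.56  2.21  2.85  0.47 -1.43] v/lim 0.43 4e-24
yaw [ 0.14  0.57  2.22  3.02  0.47 -1.51] v/lim 0.42 5e-24
yaw [ 0.17  0.58  2.21  3.18  0.48 -1.59] v/lim 0.41 1e-23
down [ 0.17  0.62  2.22  3.18  0.52 -1.59] v/lim 0.12 2e-29
down [ 0.17  0.65  2.23  3.18  0.56 -1.58] v/lim 0.12 1e-29
down [ 0.17  0.68  2.23  3.18  0.6  -1.58] v/lim 0.13 2e-29
down [ 0.17  0.72  2.23  3.17  0.63 -1.58] v/lim 0.13 5e-30
down [ 0.17  0.76  2.24  3.17  0.67 -1.58] v/lim 0.13 2e-30
```

Emit:
apply_moves:
  series:
    - {"fingers": 1, "dx": -25, "dy": 3, "dz": 8, "rx": 0, "ry": 0, "rz": 0}
    - {"fingers": 1, "dx": -25, "dy": 3, "dz": 8, "rx": 0, "ry": 0, "rz": 0}
    - {"fingers": 1, "dx": -25, "dy": 3, "dz": 8, "rx": 0, "ry": 0, "rz": 0}
    - {"fingers": 1, "dx": 0, "dy": 0, "dz": 0, "rx": 0, "ry": 0, "rz": -0.15}
    - {"fingers": 1, "dx": 0, "dy": 0, "dz": 0, "rx": 0, "ry": 0, "rz": -0.15}
    - {"fingers": 1, "dx": 0, "dy": 0, "dz": 0, "rx": 0, "ry": 0, "rz": -0.15}
    - {"fingers": 1, "dx": 0, "dy": 0, "dz": 0, "rx": 0, "ry": 0, "rz": -0.15}
    - {"fingers": 1, "dx": 0, "dy": 0, "dz": 0, "rx": 0, "ry": 0, "rz": -0.15}
    - {"fingers": 1, "dx": 0, "dy": 0, "dz": 0, "rx": 0, "ry": 0, "rz": -0.15}
    - {"fingers": 1, "dx": 0, "dy": 0, "dz": 0, "rx": 0, "ry": 0.05, "rz": 0}
    - {"fingers": 1, "dx": 0, "dy": 0, "dz": 0, "rx": 0, "ry": 0.05, "rz": 0}
    - {"fingers": 1, "dx": 0, "dy": 0, "dz": 0, "rx": 0, "ry": 0.05, "rz": 0}

```text
clock: 8.32
position: [537.6, 152.5, 243.7]
ee_rot: [-2.854, -1.147, -0.212]
contact_force: [0.4, -0.0, -1.7]
finger_gap: 0.529
grasp_force: 61.4
```

Emit:
apply_moves:
  series:
    - {"fingers": 1, "dx": 0, "dy": 0, "dz": 0, "rx": 0, "ry": 0.06, "rz": 0}
    - {"fingers": 1, "dx": 0, "dy": 0, "dz": 0, "rx": 0, "ry": 0.06, "rz": 0}
    - {"fingers": 1, "dx": 0, "dy": 0, "dz": 0, "rx": 0, "ry": 0.06, "rz": 0}
    - {"fingers": 1, "dx": 0, "dy": 0, "dz": 0, "rx": 0, "ry": 0.06, "rz": 0}
    - {"fingers": 1, "dx": 0, "dy": 0, "dz": 0, "rx": 0, "ry": 0.06, "rz": 0}
    - {"fingers": 1, "dx": 0, "dy": 0, "dz": 0, "rx": 0, "ry": 0.06, "rz": 0}
    - {"fingers": 1, "dx": 0, "dy": 0, "dz": 0, "rx": 0, "ry": 0.06, "rz": 0}
    - {"fingers": 1, "dx": 0, "dy": 0, "dz": 0, "rx": 0, "ry": 0.06, "rz": 0}
    - {"fingers": 1, "dx": 0, "dy": 0, "dz": 0, "rx": 0, "ry": 0.06, "rz": 0}
    - {"fingers": 1, "dx": 0, "dy": 0, "dz": 0, "rx": 0, "ry": 0.06, "rz": 0}
    - {"fingers": 1, "dx": 0, "dy": 0, "dz": 0, "rx": 0, "ry": 0.07, "rz": 0}
    - {"fingers": 1, "dx": 0, "dy": 0, "dz": 0, "rx": 0, "ry": 0, "rz": 0}

```text
clock: 9.82
position: [538.0, 152.6, 243.7]
ee_rot: [-2.443, -0.983, -1.064]
contact_force: [-0.7, 0.7, -1.8]
finger_gap: 0.529
grasp_force: 61.4
```

```bash
python3 st.py
```

```text
9.825 [-0.0141  0.4271  2.1111  1.6526  0.5443 -0.6869] [538.0337 152.555  243.6581] [-2.4431 -0.9826 -1.0644] 0.528615293962284 61.418834924697876 [-0.6708  0.6698 -1.7641]
[[ 0.4914  0.693   0.5275]
 [ 0.4706 -0.721   0.5087]
 [ 0.7329 -0.0018 -0.6804]]
```

Emit:
apply_moves:
  series:
    - {"fingers": 1, "dx": -22, "dy": 0, "dz": 20.4, "rx": 0, "ry": 0, "rz": 0}
    - {"fingers": 1, "dx": -22, "dy": 0, "dz": 20.4, "rx": 0, "ry": 0, "rz": 0}
    - {"fingers": 1, "dx": 0, "dy": 0, "dz": 0, "rx": -0.0513, "ry": 0, "rz": 0.0476}
    - {"fingers": 1, "dx": 0, "dy": 0, "dz": 0, "rx": -0.0513, "ry": 0, "rz": 0.0476}
    - {"fingers": 1, "dx": 0, "dy": 0, "dz": 0, "rx": -0.0513, "ry": 0, "rz": 0.0476}
    - {"fingers": 1, "dx": 0, "dy": 0, "dz": 0, "rx": -0.0513, "ry": 0, "rz": 0.0476}
    - {"fingers": 1, "dx": 0, "dy": 0, "dz": 0, "rx": -0.0513, "ry": 0, "rz": 0.0476}
    - {"fingers": 1, "dx": 0, "dy": 0, "dz": 0, "rx": -0.0513, "ry": 0, "rz": 0.0476}
    - {"fingers": 1, "dx": 0, "dy": 0, "dz": 0, "rx": -0.0513, "ry": 0, "rz": 0.0476}
    - {"fingers": 1, "dx": 0, "dy": 0, "dz": 0, "rx": -0.0513, "ry": 0, "rz": 0.0476}
    - {"fingers": 1, "dx": 0, "dy": 0, "dz": 0, "rx": -0.0513, "ry": 0, "rz": 0.0476}
    - {"fingers": 1, "dx": 0, "dy": 0, "dz": 0, "rx": 0, "ry": 0, "rz": 0}

```text
clock: 11.32
position: [538.2, 153.3, 184.1]
ee_rot: [-2.824, -0.194, -1.233]
contact_force: [-0.5, 0.1, -1.5]
finger_gap: 0.533
grasp_force: 61.5
```

```bash
python3 st.py; python3 - <<'E'
from h import *
a=env.get_image('scene');np.save('scene1.npy',a,allow_pickle=True)
cv2.imwrite('pics/a2.png',cv2.resize(a['pixels'][130:300,185:345],(560,595),interpolation=2))
E
```

```text
11.325 [ 0.1668  0.5325  2.199   3.1973  0.4138 -1.6017] [538.174  153.3155 184.0838] [-2.8236 -0.1935 -1.2334] 0.5326185431074495 61.512272357940674 [-0.4606  0.0733 -1.4644]
[[ 0.6732  0.1363  0.7268]
 [ 0.0929 -0.9907  0.0997]
 [ 0.7336  0.0004 -0.6795]]
```

View pics/a2.png

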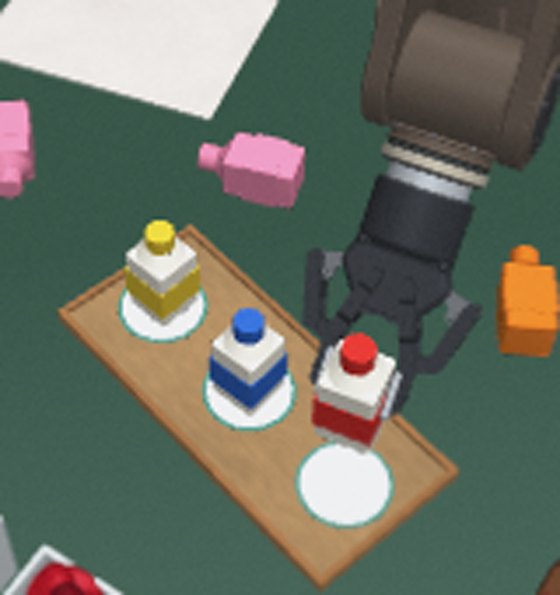

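The red bottle is held upright, cap top at about (359,346), over the empty mark centred at (345,484). The neighbours are untouched.

```bash
python3 - <<'E'
from h import *
from plan3 import final,b,a
np.set_printoptions(precision=1,suppress=True)
s=np.load('scene1.npy',allow_pickle=True).item()
g=lambda x,y,z:at(s,185+(x+.5)/3.5-.5,130+(y+.5)/3.5-.5,z)
R=cv2.Rodrigues(env.sense()['ee_rot'])[0];x=env.sense()['position']
print('mark',g(345,484,8),'cap',g(359,346,204),'base pred',x+R@b,'cap pred',x+R@b+100*R@a,R@a)
pp=proj(s,[x+R@b+100*R@a]);print(((pp-[185,130]+.5)*3.5-.5))
E
```

```text
base in tool [-24.86   0.33  88.8 ] axis [ 0.73  0.   -0.68]
mark [584.5 159.6   8. ] cap [583.7 157.4 204. ] base pred [585.8 159.3 105.3] cap pred [585.6 159.3 205.3] [-0.  0.  1.]
[[360.1 348.1]]
```

Emit:
apply_moves:
  series:
    - {"fingers": 1, "dx": -14.7, "dy": 0, "dz": 13.6, "rx": 0, "ry": 0, "rz": 0}
    - {"fingers": 1, "dx": -14.7, "dy": 0, "dz": 13.6, "rx": 0, "ry": 0, "rz": 0}
    - {"fingers": 1, "dx": -14.7, "dy": 0, "dz": 13.6, "rx": 0, "ry": 0, "rz": 0}
    - {"fingers": 1, "dx": -14.7, "dy": 0, "dz": 13.6, "rx": 0, "ry": 0, "rz": 0}
    - {"fingers": 1, "dx": -3.7, "dy": 0, "dz": 3.4, "rx": 0, "ry": 0, "rz": 0}
    - {"fingers": 1, "dx": -3.7, "dy": 0, "dz": 3.4, "rx": 0, "ry": 0, "rz": 0}
    - {"fingers": 1, "dx": -1.5, "dy": 0, "dz": 1.4, "rx": 0, "ry": 0, "rz": 0}
    - {"fingers": 1, "dx": 0, "dy": 0, "dz": 0, "rx": 0, "ry": 0, "rz": 0}

```text
clock: 12.38
position: [537.0, 152.2, 91.6]
ee_rot: [-2.827, -0.192, -1.231]
contact_force: [0.2, -0.0, -1.7]
finger_gap: 0.531
grasp_force: 61.5
```

Emit:
apply_moves:
  series:
    - {"fingers": 1, "dx": -1.1, "dy": 0, "dz": 1, "rx": 0, "ry": 0, "rz": 0}
    - {"fingers": 1, "dx": -0.7, "dy": 0, "dz": 0.7, "rx": 0, "ry": 0, "rz": 0}
    - {"fingers": 1, "dx": 0, "dy": 0, "dz": 0, "rx": 0, "ry": 0, "rz": 0}

```text
clock: 12.75
position: [536.9, 152.2, 88.7]
ee_rot: [-2.827, -0.192, -1.23]
contact_force: [-0.3, -0.1, -1.9]
finger_gap: 0.531
grasp_force: 61.5
```

Not touching yet, so I'll go down 1 mm at a time.

Emit:
apply_moves:
  series:
    - {"fingers": 1, "dx": -0.7, "dy": 0, "dz": 0.7, "rx": 0, "ry": 0, "rz": 0}
    - {"fingers": 1, "dx": -0.7, "dy": 0, "dz": 0.7, "rx": 0, "ry": 0, "rz": 0}
    - {"fingers": 1, "dx": 0, "dy": 0, "dz": 0, "rx": 0, "ry": 0, "rz": 0}

```text
clock: 13.12
position: [536.9, 152.1, 86.6]
ee_rot: [-2.828, -0.192, -1.23]
contact_force: [-0.6, -0.6, -2.2]
finger_gap: 0.534
grasp_force: 61.5
```

Emit:
apply_moves:
  series:
    - {"fingers": 1, "dx": -0.5, "dy": 0, "dz": 0.5, "rx": 0, "ry": 0, "rz": 0}
    - {"fingers": 1, "dx": 0, "dy": 0, "dz": 0, "rx": 0, "ry": 0, "rz": 0}

```text
clock: 13.38
position: [536.9, 152.1, 86.0]
ee_rot: [-2.828, -0.192, -1.23]
contact_force: [-0.6, -0.1, -2.4]
finger_gap: 0.524
grasp_force: 61.5
```

Emit:
apply_moves:
  series:
    - {"fingers": 1, "dx": -0.5, "dy": 0, "dz": 0.5, "rx": 0, "ry": 0, "rz": 0}
    - {"fingers": 1, "dx": -0.5, "dy": 0, "dz": 0.4, "rx": 0, "ry": 0, "rz": 0}
    - {"fingers": 1, "dx": 0, "dy": 0, "dz": 0, "rx": 0, "ry": 0, "rz": 0}

```text
clock: 13.75
position: [536.9, 152.2, 85.3]
ee_rot: [-2.826, -0.192, -1.232]
contact_force: [-3.7, -1.0, 5.6]
finger_gap: 0.529
grasp_force: 62.4
```

Emit:
apply_moves:
  series:
    - {"fingers": 1, "dx": -0.5, "dy": 0, "dz": 0.5, "rx": 0, "ry": 0, "rz": 0}
    - {"fingers": 1, "dx": 0, "dy": 0, "dz": 0, "rx": 0, "ry": 0, "rz": 0}

```text
clock: 14.0
position: [536.9, 152.2, 85.2]
ee_rot: [-2.826, -0.192, -1.234]
contact_force: [-8.2, -0.6, 14.0]
finger_gap: 0.529
grasp_force: 63.3
```

```bash
python3 st.py;  python3 - <<'E'
from h import *
a=env.get_image('scene');np.save('scene2.npy',a,allow_pickle=True)
cv2.imwrite('pics/a3.png',cv2.resize(a['pixels'][190:300,215:325],(600,600),interpolation=2))
E
```

```text
14.0 [ 0.1656  0.7596  2.2371  3.1793  0.6785 -1.5807] [536.8888 152.189   85.1556] [-2.8256 -0.1923 -1.2339] 0.5293006631830712 63.26457381248474 [-8.2003 -0.5519 14.0114]
[[ 0.6734  0.1347  0.7269]
 [ 0.0929 -0.9909  0.0975]
 [ 0.7334  0.0018 -0.6798]]
```

View pics/a3.png

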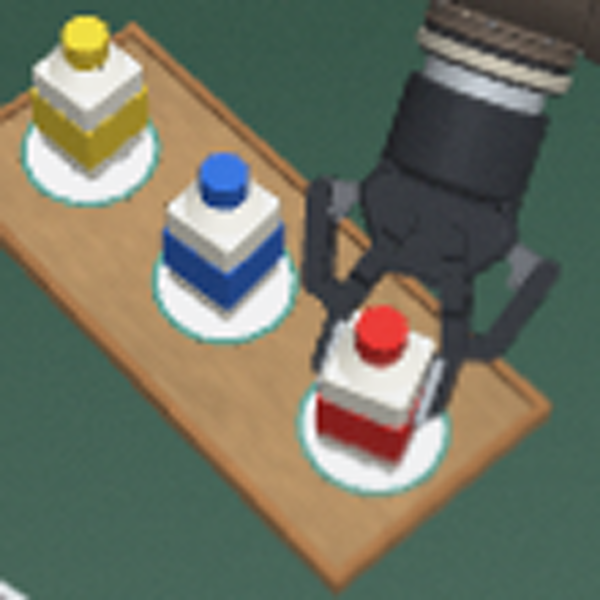

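The bottle stands on the mark, cap at about (382,335), taking 14 N of weight, and blue is clear of the left finger. I'll ease off slightly and release.

Emit:
apply_moves:
  series:
    - {"fingers": 1, "dx": 0.5, "dy": 0, "dz": -0.5, "rx": 0, "ry": 0, "rz": 0}
    - {"fingers": 0.2, "dx": 0, "dy": 0, "dz": 0, "rx": 0, "ry": 0, "rz": 0}
    - {"fingers": -0.1, "dx": 0, "dy": 0, "dz": 0, "rx": 0, "ry": 0, "rz": 0}
    - {"fingers": -0.3, "dx": 0, "dy": 0, "dz": 0, "rx": 0, "ry": 0, "rz": 0}
    - {"fingers": -0.6, "dx": 0, "dy": 0, "dz": 0, "rx": 0, "ry": 0, "rz": 0}
    - {"fingers": -1, "dx": 0, "dy": 0, "dz": 0, "rx": 0, "ry": 0, "rz": 0}
    - {"fingers": -1, "dx": 0, "dy": 0, "dz": 0, "rx": 0, "ry": 0, "rz": 0}
    - {"fingers": -1, "dx": 0, "dy": 0, "dz": 0, "rx": 0, "ry": 0, "rz": 0}

```text
clock: 15.05
position: [536.9, 152.2, 84.7]
ee_rot: [-2.827, -0.192, -1.23]
contact_force: [0.4, -0.5, 0.5]
finger_gap: 1.001
grasp_force: 0.0
```

Emit:
apply_moves:
  series:
    - {"fingers": -1, "dx": 0, "dy": 0, "dz": -8, "rx": 0, "ry": 0, "rz": 0}
    - {"fingers": -1, "dx": 0, "dy": 0, "dz": -15, "rx": 0, "ry": 0, "rz": 0}
    - {"fingers": -1, "dx": 0, "dy": 0, "dz": -20, "rx": 0, "ry": 0, "rz": 0}
    - {"fingers": -1, "dx": 0, "dy": 0, "dz": -20, "rx": 0, "ry": 0, "rz": 0}
    - {"fingers": -1, "dx": 0, "dy": 0, "dz": -20, "rx": 0, "ry": 0, "rz": 0}
    - {"fingers": -1, "dx": 0, "dy": 0, "dz": -20, "rx": 0, "ry": 0, "rz": 0}
    - {"fingers": -1, "dx": 0, "dy": 0, "dz": 0, "rx": 0, "ry": 0, "rz": 0}
    - {"fingers": -1, "dx": 0, "dy": 0, "dz": 0, "rx": 0, "ry": 0, "rz": 0}

```text
clock: 16.05
position: [462.6, 142.2, 155.2]
ee_rot: [-2.827, -0.192, -1.231]
contact_force: [0.4, -0.5, -0.7]
finger_gap: 0.999
grasp_force: 0.0
```

```bash
python3 st.py;  python3 - <<'E'
from h import *
a=env.get_image('scene');np.save('scene2.npy',a,allow_pickle=True)
cv2.imwrite('pics/a4.png',cv2.resize(a['pixels'][130:300,120:345],(795,600),interpolation=2))
E
```

```text
16.05 [ 0.1725  0.5672  2.3942  3.1895  0.6415 -1.5849] [462.5608 142.1891 155.1778] [-2.8268 -0.1922 -1.2314] 0.999351557074753 0.0 [ 0.3572 -0.4923 -0.7309]
[[ 0.6747  0.1346  0.7257]
 [ 0.0929 -0.9909  0.0974]
 [ 0.7322  0.0017 -0.6811]]
```

View pics/a4.png

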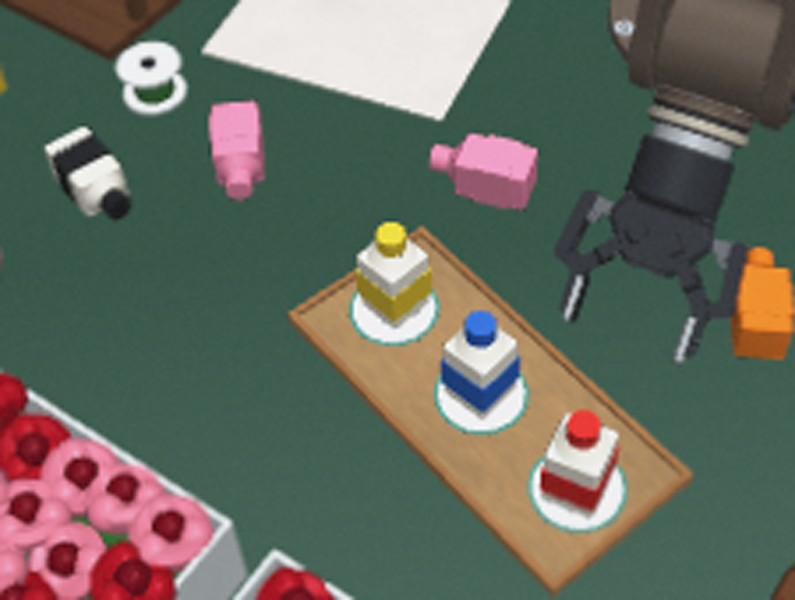

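The red bottle stands upright on its mark, cap at about (583,428). Blue (480,330) and yellow (390,240) are in place, black still lies at (90,175), and the gripper is clear. Handing in.

```bash
python3 -c "
from workcell import env
print(env.finish_job())"
```

```text
the job is handed in; nothing more can be done
None
```

The red-capped bottle is standing upright, base down, on its mark and released; the other bottles were left as they were, and the job was handed in at about 16 s (no verdict was returned).

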